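# Seat the drive cartridge in the dock until it clicks

## Task

Take the taller, grooved drive cartridge out of the desk stand and slide it upright into the well of the drive dock, then press it down past the sprung side ball until it clicks home, and let go of it. Ease it in by feel: never drop it into the well, and stop pressing as soon as it bottoms, because the contacts under it must not be loaded hard (keep well under 25 newtons), and do not force it against the rim or walls. Leave the other things on the desk as they are.

Things in the scene. Friction and masses are not known exactly. Their poses are not given: they have to be found in the camera images.
- cart_mid (a point): centre (half-way up) of the cartridge, a loose upright grey box 24 mm thick (x), 72 mm wide (y), 140 mm tall (z), about 0.3 kg, foot 70 mm below this point; the same either way round. Starts upright in a slot of the stand. Grip it across its thickness (x) in its upper 25 mm, so that the fingers stay above the dock's rim
- dock_mouth (a point): centre of the mouth of the dock's well, in the plane of the rim, 110 mm above the table. The well is upright, 26.4 mm (x) by 74.4 mm (y) inside, with a 6 mm 45-degree lead-in round the rim; the cartridge goes in with its thickness along x, its width along y, either way round
- ball (a joint): travel of the steel ball (10 mm across) that stands 4.8 mm into the well from its +y wall, 45 mm above the pad: 0 m = sprung fully out, about 0.002 to 0.005 while the cartridge's plain edge is beside it, near 0 again in the groove. Spring 5 N + 1.2 N per mm. Passing it takes roughly 5 to 15 N, on the move; at rest the rub falls to 7 N or less. In the last 6 mm it draws the cartridge down, then the hard pad is met
- cart: the same cartridge, point at the centre of its foot. Across both narrow edges (+y, -y) runs a level groove 12 mm tall and 6 mm deep, its middle 45 mm above the foot; each narrow edge tapers in by 5 mm over the lowest 12 mm. Its own weight does not carry it past the ball
- dock: drive dock, a fixed black block 110 (x) by 150 (y) by 110 mm tall; origin on the table under its middle. A carriage in the well bears the stop pad with the contacts, and the ball. It is set to another height each time, is not measured and does not move in use: the pad lies 68 to 92 mm below the rim (cartridge centre 2 mm above to 22 mm below the rim when home), so feel for it
- stand: fixed flat aluminium stand 90 x 184 x 30 mm with two slots end to end along its y; slot floors 8 mm above the table, slot walls 22 mm tall; origin under its centre, slot centres 42 mm to either side
- drive: bystander: a plain portable drive, 22 x 70 x 92 mm, no grooves, standing in the stand's other slot; origin under its centre
- phone: bystander: flat phone case 155 x 80 x 12 mm lying on the table; origin under its centre
- carton: bystander: drink carton 48 x 40 x 95 mm; origin under its centre
- water: bystander: clear bottle, 64 mm across, 200 mm tall; origin under its centre
- driver: bystander: screwdriver 150 mm long, lying; its handle is at -x of its frame
- stapler: bystander: desk stapler 120 x 34 x 43 mm; origin under its centre
- mug: bystander: white mug 80 mm across, 90 mm tall; origin under its centre
Mind the look-alikes: they are no part of the job. What is shaped like the dock but purple is not meant.

How it is judged:
On the way, in this order (a step that is already met when the one before it is completed fails the run):
1. the cartridge is lifted clear of the stand and carried over the dock's mouth (horizontal distance between cart_mid and dock_mouth below 0.03 m and z of cart_mid in the frame of dock_mouth above 0.05 m), for 0.05 s.
2. the cartridge is down in the well, the ball clicked into its groove (z of cart_mid in the frame of dock_mouth below 0.007 m and horizontal distance between cart_mid and dock_mouth below 0.006 m and value of joint ball below 0.0015 m and angle between cart_mid's own z axis and vertical below 0.07 rad), for 0.2 s.
At the end, for the whole second after the job is handed in: The cartridge stands upright (within 4 degrees) in the dock's well (within 6 mm of its middle, its centre less than 7 mm above the rim), the ball sprung back out into its groove (travel under 1.5 mm), at rest and released (all of step 2 and linear speed of cart below 0.02 m/s and contact force between the fingers and cart below 0.1 N); the robot touches nothing.
It fails at once if the cartridge presses on the stop pad at the bottom of the well with more than 25 N (contact force between cart and carriage_c0 above 25 N).
It fails at once if the cartridge is forced against the dock as a whole (rim, walls, ball and pad together) with more than 60 N (contact force between cart and dock above 60 N).
It fails at once if the cartridge drops into the well (faster than 0.5 m/s below the rim) (z of cart in the frame of dock_mouth below 0 m and horizontal distance between cart_mid and dock_mouth below 0.03 m and linear speed of cart above 0.5 m/s).
It fails at once if a bystander is moved by more than 15 mm (distance of any of drive, phone, carton, water, driver, stapler, mug from where it was at the start of the episode above 0.015 m).
It also fails if it takes over 58 s, if anything falls off the work surface, if the arm or the gripper's body presses on something with over 40 N, if the wrist force passes 120 N, or if a joint passes its speed limit or range.

## Robot

A 6-joint arm with a two-finger parallel gripper is mounted at the origin on the work surface. World frame = base frame: x ahead of the robot, y to its left, z up, the work surface at z = 0. Lengths are in m, angles in rad, forces in N, time in s.
With the tool pointing down it reaches from about 0.25 to 0.725 m from the base axis. Payload 4 kg.
Tool frame: the origin (TCP) lies midway between the tips of the shut fingers; the grasp point (between the pads) lies 19 mm behind it; z points along the fingers, y is the direction in which the jaws open and shut (so a half turn about z gives the same grasp; the last joint's range is limited). The gripper opens to 85 mm and grips with 20 to 120 N. Pads are 22 mm wide; open, the fingers measure 114 mm over their backs; the gripper's body (76 mm by 85 mm) begins 54 mm behind the grasp point. The pads swing forward as they close: fully open they stand 13 mm farther back than shut.
Start: joints at [-1.116, 0.241, 0.005, 1.335, 0, 1.571], TCP at [0.22, -0.449, 0.204] pointing down, gripper open.
Joint ranges: [-2.72, 2.72], [-1.05, 1.87], [-1.09, 1.28], [-1.99, 2.15], [-1.42, 1.44], [-3.14, 3.14]. Speed limits (rad/s): [2.79, 2.79, 3.14, 3.14, 3.14, 3.14].

## Interface

Orientations are given as a unit quaternion [x, y, z, w].
In Python, from workcell import bot, eyes, job gives the robot as it stands.
- The arm moves only by the shell command python3 -m crank 'ROWS'. ROWS is a JSON object of lists of equal length, an entry for each row: "dr": the turn, a rotation vector about the tool's x, y, z in rad, a list of three; "travel": the shift along the tool's x, y, z in m, a list of three; "hand": the finger opening in m, from 0 to 0.0854. In form: {"dr": [[wx, wy, wz], ...], "travel": [[x, y, z], ...], "hand": [hand, ...]}. A call has 1 to 10 rows; each row is the pose to reach, as a shift and turn from the pose commanded when the call began, along the tool's axes at that moment; what a row does not reach only later rows make up. A row lasts 1/8 s, in which the tool goes at most 62.5 mm and 10.7 degrees, less where a joint would pass 70% of its speed; a pose out of reach is approached as far as the arm can. A call with a gripper value outside its range is refused whole. The fingers move at their own pace and stop on an object; the grip force is fixed at half the most. Time passes only in rows, so rows that repeat a pose let the fingers close. It gives the time, the measured TCP pose, the force and the opening at its end, in the units of the state.
- bot.get_obs(): the state, without advancing time (a new reading comes with each control period).
- eyes.camera(name): name is "scene" or "top" or "wrist"; returns a dict with "color" (400x640x3 uint8, red, green, blue), "K" (3x3 intrinsics, pixels), "R" (3x3) and "t" (3): a world point X has camera coordinates R X + t; the wrist camera has in their place "T_tool_cam" (4x4, takes a point from camera to tool coordinates, whose origin is the TCP and whose axes are the flange's). Camera axes: x right, y down, z forward; pixel columns grow to the right and rows downward; lengths in m; the calibration is good to about 2 mm. A picture is of the moment at which its call begins: read the wrist's pose just before it. There is no depth.
- job.job_done(): hands the job in, once; it reports no verdict.
The state is a dict: "clock": time; "joint_pos": joint angles; "joint_vel": joint speeds; "tau": joint torques, N m; "eef_pos": TCP position; "tool_rot": TCP orientation; "ft_force": force on the tool from outside, world axes, zero at the start; "ft_torque": the same for the moment, N m; "grip_width": finger opening in m.
Only numpy, scipy, OpenCV 4.12 (cv2) and the standard library are available. Lean on these libraries where they do the work, as an engineer would, in place of code of your own. Each camera call takes 0.05 s, during which the arm holds its last target.

## Working session

There is one attempt and no reset: what is moved stays moved. The work goes in short steps, Python scripts to look and compute and a shell command to move; the robot and the scene stay as the last step left them, time stands still between calls to the robot, and variables do not carry over. Pictures are saved under pics/ and viewed, and the job is handed in when it is done.

```bash
ls; mkdir -p pics
python3 - <<'E'
from workcell import bot,eyes,job
import cv2
print(bot.get_obs())
for n in ["scene","top","wrist"]:
    c=eyes.camera(n); cv2.imwrite(f"pics/{n}0.png",c["color"][:,:,::-1]); print(n,{k:v.tolist() for k,v in c.items() if k!="color"})
E
```

```text
pics
{'clock': 0.0, 'joint_pos': array([-1.11598793e+00,  2.41443287e-01,  3.72154440e-03,  1.33519388e+00,
       -2.85431150e-05,  1.57079704e+00]), 'joint_vel': array([ 0.00085543, -0.00096603,  0.0004595 , -0.00050089, -0.0002563 ,
        0.00138879]), 'tau': array([ 6.37049525e-04, -3.72321296e+01,  2.52403897e+01,  1.70887378e-02,
        7.58080455e-05,  2.55813973e-06]), 'eef_pos': array([ 0.21933375, -0.44855739,  0.20309686]), 'tool_rot': array([ 9.74254428e-01,  2.25448855e-01, -2.52801749e-04, -1.02915112e-03]), 'ft_force': array([-0.07690217,  0.18844286,  0.08886151]), 'ft_torque': array([0.00285569, 0.05311227, 0.04994291]), 'grip_width': 0.08531142981907064}
scene {'K': [[418.9549214001382, 0.0, 317.23955882649466], [0.0, 418.9549214001382, 199.15612683318602], [0.0, 0.0, 1.0]], 'R': [[0.5401803660615203, 0.841524939792663, -0.006399049038493909], [0.4880610798638797, -0.3194659832577649, -0.8122424932637131], [-0.6855665937337857, 0.4356343205580852, -0.5832848226279762]], 't': [-0.26113661653288234, -0.16285302765687878, 1.470232224806818]}
top {'K': [[478.1921465792156, 0.0, 322.38471255715893], [0.0, 478.1921465792156, 201.60051308391323], [0.0, 0.0, 1.0]], 'R': [[-0.02584162584372509, -0.9995997121327064, 0.011516330924528077], [-0.9905514305433958, 0.02405219681997472, -0.13501612969036342], [0.1346850913137187, -0.01489655437822864, -0.9907764726947604]], 't': [0.002131962586027305, 0.5129067229084955, 1.2433915206461263]}
wrist {'K': [[352.65953437066264, 0.0, 319.5514864993031], [0.0, 352.65953437066264, 190.8068430102098], [0.0, 0.0, 1.0]], 'T_tool_cam': [[0.0002316585723193159, -0.9556128209243294, -0.2946253261675769, 0.07546519365585141], [0.999999913044306, 0.00032354153231329343, -0.00026312023210438344, 0.00027201253359682154], [0.0003467645967300803, -0.29462523959417, 0.9556128127795229, -0.16885082468209847], [0.0, 0.0, 0.0, 1.0]]}
```

View pics/scene0.png

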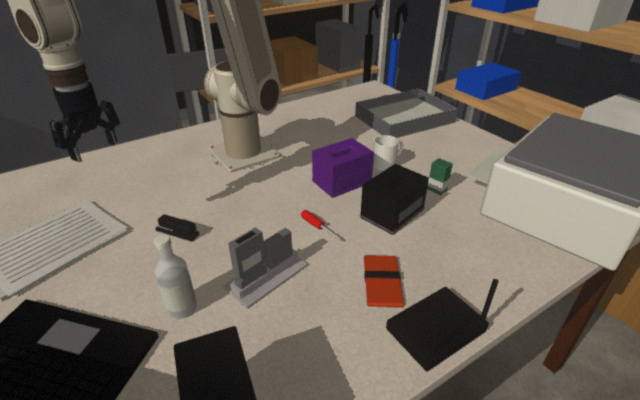

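View pics/top0.png

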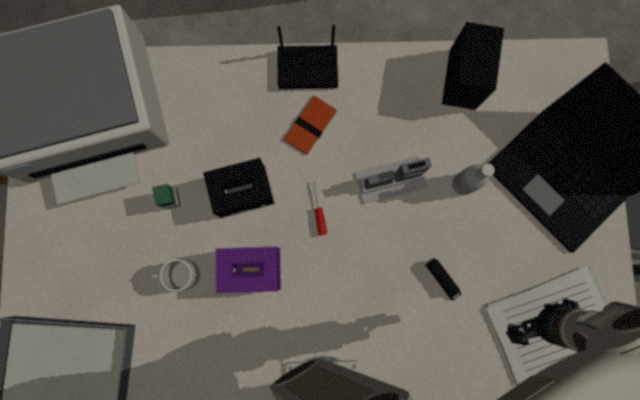

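View pics/wrist0.png

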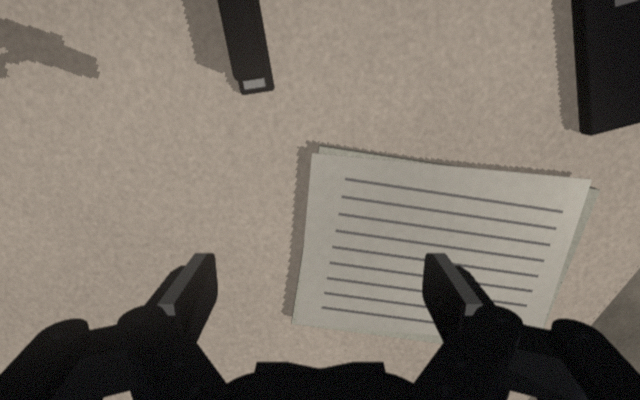

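The scene and top views show the stand, with the taller unit at top pixel (414,167). The black dock is at top (238,187) and the purple decoy at (247,270). I'll zoom in to measure.

Run:
```python
import cv2
a=cv2.imread("pics/top0.png"); s=cv2.imread("pics/scene0.png")
cv2.imwrite("pics/z1.png",cv2.resize(a[140:215,340:440],None,fx=8,fy=8,interpolation=cv2.INTER_CUBIC))
cv2.imwrite("pics/z2.png",cv2.resize(cv2.convertScaleAbs(a[145:225,190:290],alpha=2.5),None,fx=7,fy=7,interpolation=cv2.INTER_CUBIC))
cv2.imwrite("pics/z3.png",cv2.resize(s[215:315,215:315],None,fx=6,fy=6,interpolation=cv2.INTER_CUBIC))
```

```text
(no output)
```

View pics/z1.png

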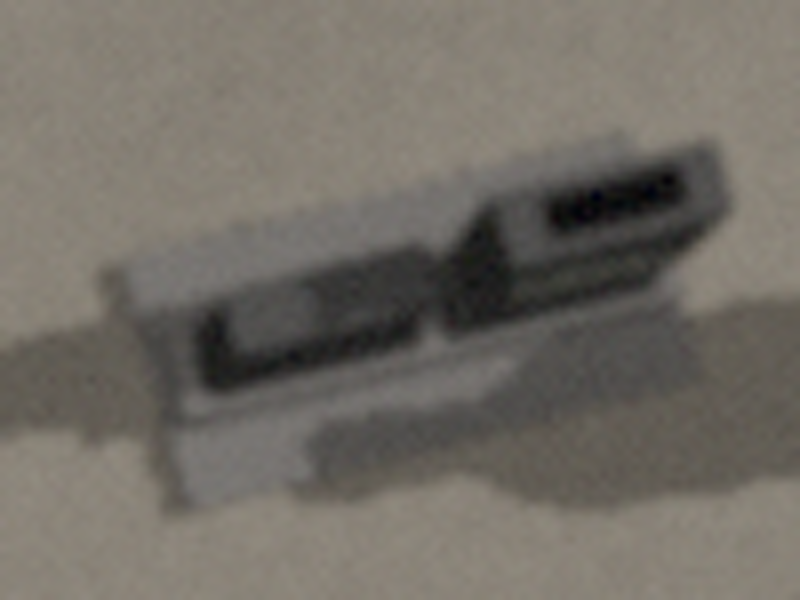

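View pics/z2.png

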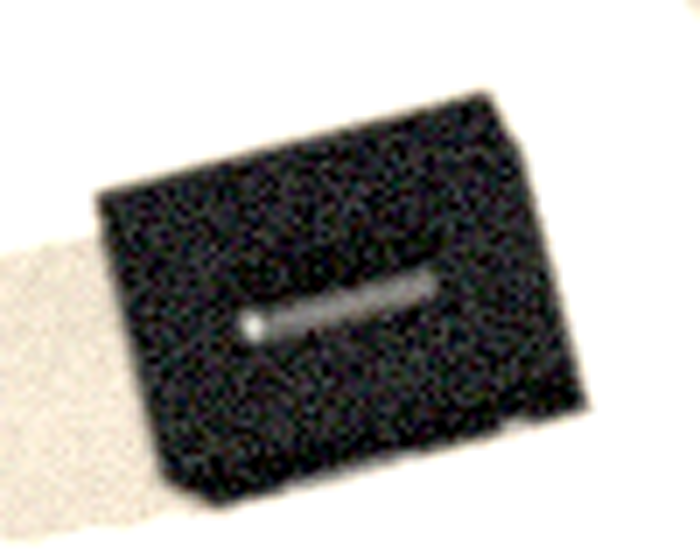

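View pics/z3.png

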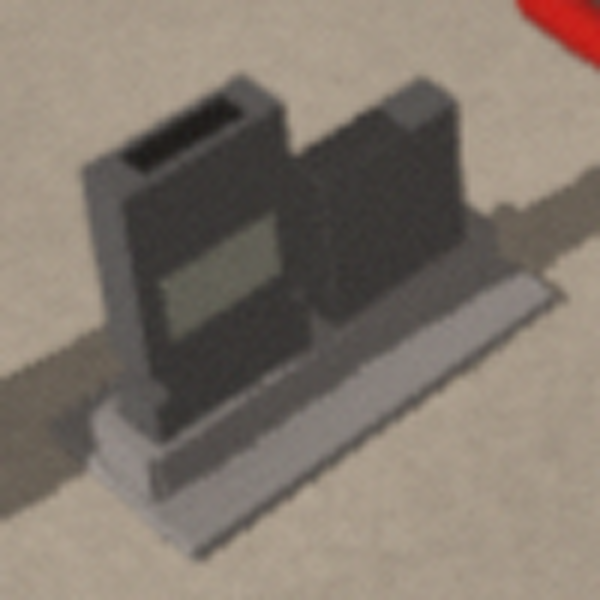

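```bash
cat > h.py <<'E'
import numpy as np, cv2
from scipy.spatial.transform import Rotation as Rn
from workcell import bot,eyes,job
def ray(cam,px,z,tool=None):
    """world point at height z on the pixel's ray"""
    K=cam["K"]
    if tool is None: R,t=cam["R"],cam["t"]; Rc=R.T; C=-R.T@t
    else:
        p,Rt=tool; T=cam["T_tool_cam"]; Rc=Rt@T[:3,:3]; C=p+Rt@T[:3,3]
    out=[]
    for u in np.atleast_2d(px):
        d=Rc@np.linalg.inv(K)@np.array([u[0],u[1],1.]); out.append(C+d*(z-C[2])/d[2])
    return np.array(out)
def proj(cam,X,tool=None):
    X=np.atleast_2d(X)
    if tool is None: Y=X@cam["R"].T+cam["t"]
    else:
        p,Rt=tool; T=cam["T_tool_cam"]; Y=((X-p)@Rt-T[:3,3])@T[:3,:3]
    Y=Y@np.array(cam["K"]).T; return Y[:,:2]/Y[:,2:]
def tool():
    o=bot.get_obs(); return o["eef_pos"],Rn.from_quat(o["tool_rot"]).as_matrix()
def shot(name,fn):
    tl=tool(); c=eyes.camera(name); cv2.imwrite(f"pics/{fn}.png",c["color"][:,:,::-1]); return c,(tl if name=="wrist" else None)
E
python3 - <<'E'
from h import *
c=eyes.camera("top"); s=eyes.camera("scene")
print("C",-c["R"].T@c["t"],-s["R"].T@s["t"])
q=np.array([[495,195],[715,140],[725,205],[505,265]])/8+[340,140]
P=ray(c,q,.148); print(P,P.mean(0)); d=P[1]-P[0];print(np.degrees(np.arctan2(d[1],d[0])),np.linalg.norm(np.diff(P,axis=0),axis=1))
q=np.array([[85,170],[242,75],[288,105],[128,205]])/6+[215,215]
P=ray(s,q,.148); print("scene",P,P.mean(0)); d=P[1]-P[0];print(np.degrees(np.arctan2(d[1],d[0])),np.linalg.norm(np.diff(P,axis=0),axis=1))
q=np.array([[98,190],[490,92]])/7+[190,145]
P=ray(c,q,.11); d=P[1]-P[0];print(P,np.degrees(np.arctan2(d[1],d[0])),np.linalg.norm(d))
q=np.array([[250,325],[430,283]])/7+[190,145]
print("well",ray(c,q,.11), ray(c,q,.03))
q=np.array([[205,510],[585,408]])/7+[190,145]
print("bot",ray(c,q,.11), ray(c,q,.0))
E
python3 - <<'E'
import cv2
s=cv2.imread("pics/scene0.png")
cv2.imwrite("pics/z4.png",cv2.resize(cv2.convertScaleAbs(s[155:235,350:440],alpha=2.),None,fx=7,fy=7,interpolation=cv2.INTER_CUBIC))
E
```

```text
C [0.34064928 0.00831683 1.30114919] [ 1.2284852  -0.47275664  0.72361697]
[[ 0.58522263 -0.20730026  0.148     ]
 [ 0.60094931 -0.27622088  0.148     ]
 [ 0.58042264 -0.27816123  0.148     ]
 [ 0.56322427 -0.20931846  0.148     ]] [ 0.58245471 -0.24275021  0.148     ]
-77.14601836249832 [0.07069215 0.02061817 0.07095853]
scene [[ 0.58382751 -0.27871759  0.148     ]
 [ 0.56699334 -0.21111518  0.148     ]
 [ 0.59099663 -0.2047751   0.148     ]
 [ 0.6082628  -0.27354824  0.148     ]] [ 0.58752007 -0.24203903  0.148     ]
103.98323436770914 [0.06966688 0.02482649 0.07090743]
[[0.58497281 0.28768322 0.11      ]
 [0.61786462 0.14605728 0.11      ]] -76.92517158524 0.14539524884302193
well [[0.5342917  0.23286069 0.11      ]
 [0.54805515 0.16821249 0.11      ]] [[0.54729712 0.24794151 0.03      ]
 [0.56198495 0.17895141 0.03      ]]
bot [[0.4678777  0.2487748  0.11      ]
 [0.50127967 0.11300893 0.11      ]] [[0.47962696 0.27098056 0.        ]
 [0.51611353 0.12267702 0.        ]]
```

View pics/z4.png

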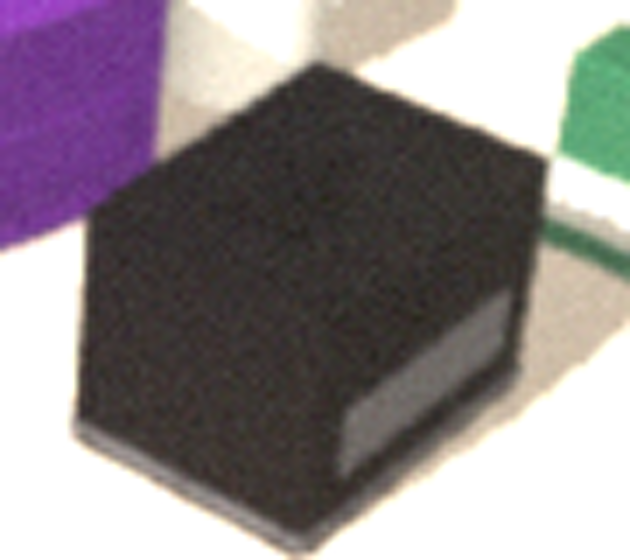

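```bash
cat >> h.py <<'E'
def go(target,yaw_deg=None,tilt0=True):
    """print travel and dr in present tool axes; yaw = world angle of tool y; tool z straight down"""
    p,R=tool(); d=np.array(target)-p
    print("pos",p.round(4),"yaw",np.degrees(np.arctan2(R[1,1],R[0,1])).round(2),"tiltz",R[:,2].round(4),"dist",np.linalg.norm(d).round(4))
    print("travel",(R.T@d).round(4))
    if yaw_deg is not None:
        a=np.radians(yaw_deg); y=np.array([np.cos(a),np.sin(a),0]); z=np.array([0,0,-1.]); x=np.cross(y,z)
        print("dr",Rn.from_matrix(R.T@np.c_[x,y,z]).as_rotvec().round(4))
E
python3 - <<'E'
from h import *
c=eyes.camera("top"); s=eyes.camera("scene")
print("bottle top",ray(c,[488,169],.2), ray(s,[161,242],.2))
go([.585,-.2425,.26],13)
E
```

```text
bottle top [[ 0.55834348 -0.40026646  0.2       ]] [[ 0.56832392 -0.40246071  0.2       ]]
pos [ 0.2196 -0.449   0.2038] yaw -63.94 tiltz [-2.e-04  5.e-04 -1.e+00] dist 0.4235
travel [ 0.419  -0.025  -0.0562]
dr [-5.0000e-04 -4.0000e-04 -1.3429e+00]
```

```bash
python3 -m crank '{"dr":[[0,0,-0.14],[0,0,-0.3],[0,0,-0.45],[0,0,-0.62],[0,0,-0.79],[0,0,-0.96],[0,0,-1.13],[0,0,-1.29],[0,0,-1.343],[0,0,-1.343]],"travel":[[0.01,0,-0.05],[0.05,-0.003,-0.08],[0.1,-0.006,-0.1],[0.155,-0.01,-0.1],[0.21,-0.013,-0.1],[0.265,-0.016,-0.1],[0.32,-0.019,-0.1],[0.37,-0.022,-0.08],[0.419,-0.025,-0.056],[0.419,-0.025,-0.056]],"hand":[0.085,0.085,0.085,0.085,0.085,0.085,0.085,0.085,0.085,0.085]}'
python3 -m crank '{"dr":[[0,0,0],[0,0,0]],"travel":[[0,0,0],[0,0,0]],"hand":[0.085,0.085]}'
python3 - <<'E'
from h import *
shot("wrist","w1"); go([.585,-.2425,.26],13)
E
```

```text
clock: 1.6
eef_pos: [0.5863, -0.2396, 0.2556]
tool_rot: [0.621, 0.784, -0.001, -0.003]
ft_force: [-0.7, -0.5, -0.5]
grip_width: 0.0851
clock: 1.85
eef_pos: [0.5846, -0.2437, 0.2614]
tool_rot: [0.623, 0.782, 0.0, 0.001]
ft_force: [0.3, -0.0, -0.1]
grip_width: 0.0849
pos [ 0.5845 -0.2438  0.2615] yaw 12.9 tiltz [ 0.002 -0.001 -1.   ] dist 0.0021
travel [0.0012 0.0007 0.0015]
dr [ 0.0017  0.0014 -0.0018]
```

View pics/w1.png

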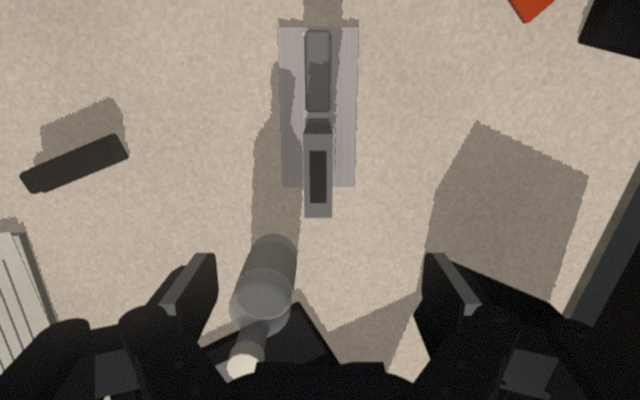

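The wrist view shows the cartridge's top face with its dark recess spanning about cols 304–332, rows 133–217. The drive is behind it, and the bottle is clear at (265,280).

Run:
```python
import cv2
a=cv2.imread("pics/w1.png")
cv2.imwrite("pics/z5.png",cv2.resize(cv2.convertScaleAbs(a[120:225,280:360],alpha=1.7),None,fx=5.5,fy=5.5,interpolation=cv2.INTER_CUBIC))
```

```text
(no output)
```

View pics/z5.png

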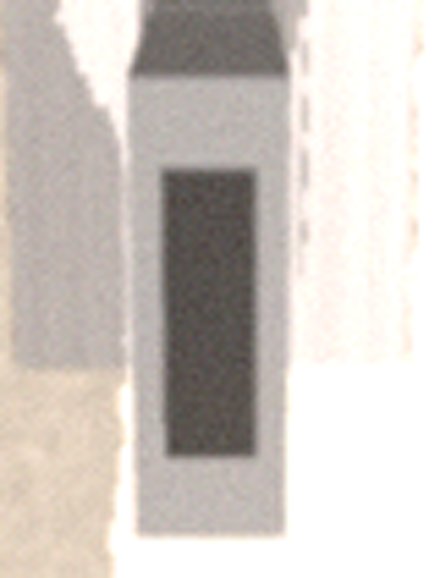

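Run:
```python
from h import *
c=eyes.camera("wrist")
q=np.array([[131,75],[289,75],[285,535],[136,535]])/5.5+[280,120]
P=ray(c,q,.148,tool()); print(P,P.mean(0),np.linalg.norm(np.diff(P,axis=0),axis=1))
d=(P[0]+P[1]-P[2]-P[3]);print(np.degrees(np.arctan2(d[1],d[0]))-90)
m=P.mean(0)
go([m[0],m[1],.117],13)
```

```text
[[ 0.56486071 -0.21169626  0.148     ]
 [ 0.58719841 -0.20657956  0.148     ]
 [ 0.60332502 -0.27623209  0.148     ]
 [ 0.58067716 -0.28141175  0.148     ]] [ 0.58401533 -0.24397991  0.148     ] [0.02291623 0.07149505 0.02323261]
12.909184953038277
pos [ 0.5846 -0.2437  0.2615] yaw 12.9 tiltz [ 2.e-03 -9.e-04 -1.e+00] dist 0.1445
travel [ 1.000e-04 -8.000e-04  1.445e-01]
dr [ 0.0018  0.0013 -0.0018]
```

```bash
python3 -m crank '{"dr":[[0,0,0],[0,0,0],[0,0,0],[0,0,0],[0,0,0],[0,0,0]],"travel":[[0,-0.001,0.05],[0,-0.001,0.09],[0,-0.001,0.12],[0,-0.001,0.14],[0,-0.001,0.1455],[0,-0.001,0.1455]],"hand":[0.085,0.085,0.085,0.085,0.085,0.085]}'
python3 - <<'E'
from h import *
shot("wrist","w2"); go([.584,-.244,.116],12.9)
E
```

```text
clock: 2.7
eef_pos: [0.5841, -0.2434, 0.1153]
tool_rot: [0.623, 0.782, 0.0, 0.0]
ft_force: [-0.1, -0.0, -0.1]
grip_width: 0.0854
pos [ 0.5846 -0.2435  0.1159] yaw 12.97 tiltz [ 2.e-03 -8.e-04 -1.e+00] dist 0.0008
travel [-0.0003 -0.0007 -0.0001]
dr [0.0017 0.0012 0.0012]
```

View pics/w2.png

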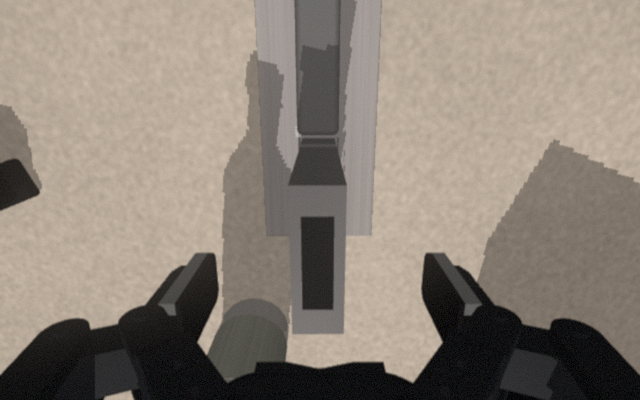

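The cartridge (cols 292–344) sits centred between the pads (215 and 425). Closing the jaws.

```bash
python3 -m crank '{"dr":[[0,0,0],[0,0,0],[0,0,0],[0,0,0],[0,0,0],[0,0,0],[0,0,0],[0,0,0]],"travel":[[0,-0.0005,0],[0,-0.0005,0],[0,-0.0005,0],[0,-0.0005,0],[0,-0.0005,0],[0,-0.0005,0],[0,-0.0005,0],[0,-0.0005,0]],"hand":[0.01,0.01,0.01,0.01,0.01,0.01,0.01,0.01]}'
python3 - <<'E'
from h import *
shot("wrist","w3"); o=bot.get_obs(); print(o["grip_width"],o["ft_force"],o["eef_pos"])
E
```

```text
clock: 3.75
eef_pos: [0.584, -0.2432, 0.1151]
tool_rot: [0.622, 0.783, 0.0, 0.001]
ft_force: [-0.6, -0.2, 4.2]
grip_width: 0.0217
0.021510679932090743 [-0.28711492 -0.13822115  5.1866794 ] [ 0.58399094 -0.24319894  0.11507338]
```

View pics/w3.png

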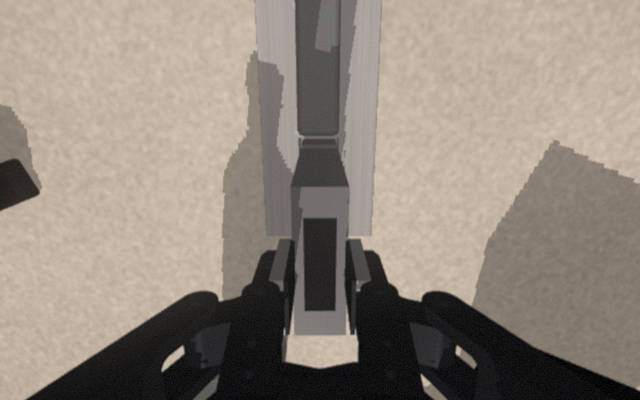

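```bash
python3 -m crank '{"dr":[[0,0,0],[0,0,0],[0,0,0],[0,0,0],[0,0,0],[0,0,0],[0,0,0]],"travel":[[0,0,-0.01],[0,0,-0.03],[0,0,-0.06],[0,0,-0.1],[0,0,-0.14],[0,0,-0.18],[0,0,-0.18]],"hand":[0.01,0.01,0.01,0.01,0.01,0.01,0.01]}'
python3 - <<'E'
from h import *
shot("wrist","w4"); o=bot.get_obs(); print(o["grip_width"],o["ft_force"],o["eef_pos"])
go([.56,.1,.30],13)
E
```

```text
clock: 4.68
eef_pos: [0.5849, -0.2434, 0.2977]
tool_rot: [0.622, 0.783, 0.001, 0.003]
ft_force: [1.1, 0.2, -3.0]
grip_width: 0.0219
0.021670330344275936 [ 0.45460667  0.44820729 -3.64197251] [ 0.58406642 -0.24310637  0.29490775]
pos [ 0.5841 -0.2431  0.2949] yaw 13.01 tiltz [ 1.4e-03 -5.0e-04 -1.0e+00] dist 0.344
travel [ 0.3397  0.0538 -0.0053]
dr [0.0012 0.0008 0.0002]
```

View pics/w4.png

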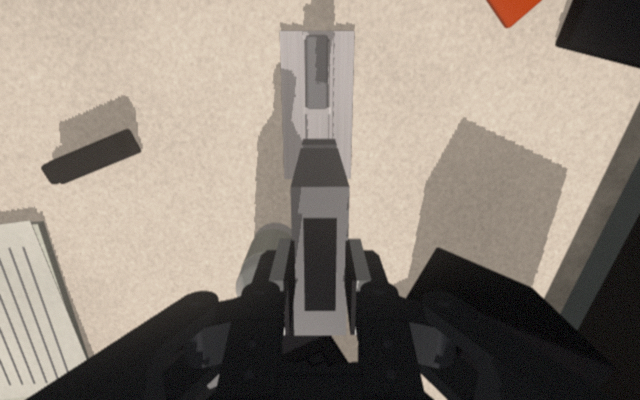

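The cartridge is out and held firmly, and the drive is undisturbed. Next I'll carry it towards the dock and look before going over the mouth.

```bash
python3 -m crank '{"dr":[[0,0,0],[0,0,0],[0,0,0],[0,0,0],[0,0,0],[0,0,0],[0,0,0],[0,0,0],[0,0,0],[0,0,0]],"travel":[[0.015,0.002,-0.005],[0.055,0.009,-0.005],[0.1,0.016,-0.005],[0.145,0.023,-0.005],[0.19,0.03,-0.005],[0.235,0.037,-0.005],[0.28,0.044,-0.005],[0.32,0.051,-0.005],[0.34,0.054,-0.005],[0.34,0.054,-0.005]],"hand":[0.01,0.01,0.01,0.01,0.01,0.01,0.01,0.01,0.01,0.01]}'
python3 -m crank '{"dr":[[0,0,0],[0,0,0]],"travel":[[0,0,0],[0,0,0]],"hand":[0.01,0.01]}'
python3 - <<'E'
from h import *
c,t=shot("wrist","w5"); o=bot.get_obs(); print(o["grip_width"],o["ft_force"],o["eef_pos"])
go([.56,.1,.30],13)
im=cv2.imread("pics/w5.png"); cv2.imwrite("pics/w5b.png",cv2.convertScaleAbs(im,alpha=2.2))
E
```

```text
clock: 5.98
eef_pos: [0.5587, 0.1018, 0.2983]
tool_rot: [0.621, 0.784, -0.001, -0.001]
ft_force: [0.5, 0.0, -3.8]
grip_width: 0.0213
clock: 6.22
eef_pos: [0.5597, 0.0991, 0.2993]
tool_rot: [0.623, 0.782, -0.0, -0.0]
ft_force: [0.6, 0.1, -2.9]
grip_width: 0.0216
0.0216944087574265 [ 0.431251   -0.67832476 -2.82238002] [0.55980093 0.09917406 0.29942507]
pos [0.5598 0.0992 0.2994] yaw 12.89 tiltz [-2.e-04 -3.e-04 -1.e+00] dist 0.001
travel [ 0.0008  0.0004 -0.0006]
dr [-0.0002  0.0002 -0.0019]
```

View pics/w5b.png

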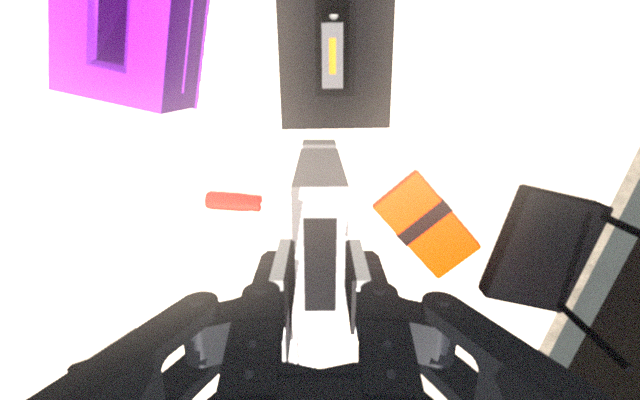

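The wrist view shows the black dock edge at row 128, cols 281–390. The well's pad is at (332,55) and the steel ball at (334,17). I'll move 60 mm closer for a full view.

```bash
python3 -m crank '{"dr":[[0,0,0],[0,0,0],[0,0,0],[0,0,0],[0,0,0]],"travel":[[0.015,0,-0.005],[0.035,0,-0.01],[0.05,0,-0.02],[0.06,0,-0.02],[0.06,0,-0.02]],"hand":[0.01,0.01,0.01,0.01,0.01]}'
python3 -m crank '{"dr":[[0,0,0],[0,0,0]],"travel":[[0,0,0],[0,0,0]],"hand":[0.01,0.01]}'
python3 - <<'E'
from h import *
c,t=shot("wrist","w6"); print(t[0])
im=cv2.imread("pics/w6.png")[0:180,240:420]; cv2.imwrite("pics/w6b.png",cv2.resize(cv2.convertScaleAbs(im,alpha=4.5),None,fx=3.3,fy=3.3,interpolation=cv2.INTER_CUBIC))
E
```

```text
clock: 6.9
eef_pos: [0.546, 0.16, 0.3196]
tool_rot: [0.622, 0.783, 0.0, 0.0]
ft_force: [-0.2, -1.3, -2.3]
grip_width: 0.0216
clock: 7.15
eef_pos: [0.5462, 0.1584, 0.3192]
tool_rot: [0.623, 0.782, -0.0, -0.0]
ft_force: [-0.4, 0.9, -2.5]
grip_width: 0.0216
[0.54619086 0.15837102 0.31920573]
```

View pics/w6b.png

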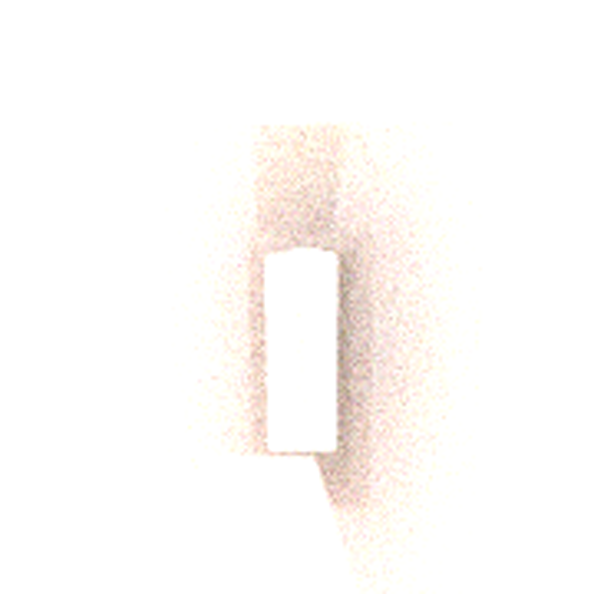

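Run:
```python
import cv2,numpy as np
im=cv2.imread("pics/w6.png"); print(im.shape, im[50,270:400:10].mean(1))
c=im[0:190,240:430].astype(float); c=255*np.clip((c-15)/110,0,1)**0.6
cv2.imwrite("pics/w6c.png",cv2.resize(c.astype(np.uint8),None,fx=3.1,fy=3.1,interpolation=cv2.INTER_CUBIC))
```

```text
(400, 640, 3) [230.66666667  77.          71.66666667  65.66666667  64.66666667
  56.66666667  53.          53.33333333  58.66666667  64.
  64.33333333  68.         224.66666667]
```

View pics/w6c.png

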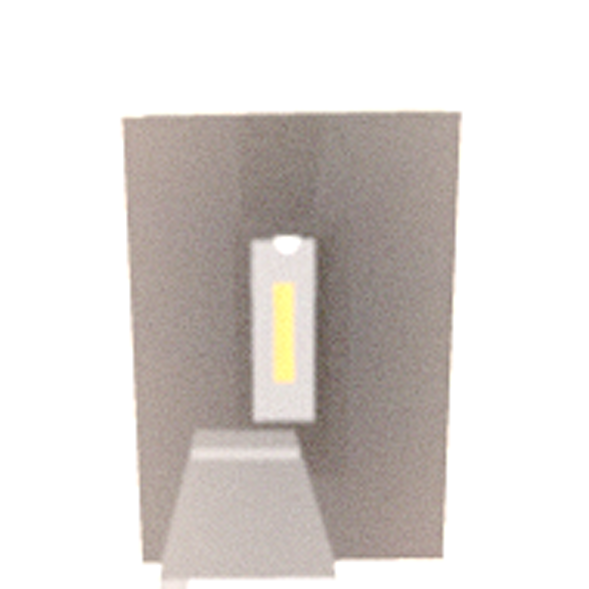

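View pics/w6.png

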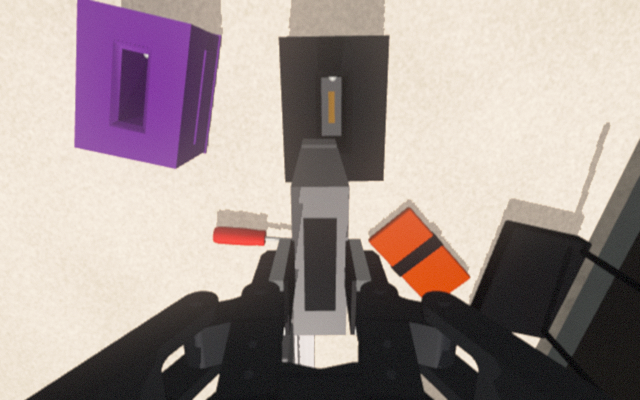

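```bash
python3 - <<'E'
import cv2,numpy as np
im=cv2.imread("pics/w6.png")
c=im[130:345,270:370].astype(float); c=255*np.clip((c-15)/200,0,1)**0.6
cv2.imwrite("pics/w6d.png",cv2.resize(c.astype(np.uint8),None,fx=3.5,fy=2.7,interpolation=cv2.INTER_CUBIC))
E
python3 - <<'E'
from h import *
from scipy.optimize import least_squares
c=eyes.camera("wrist"); t=tool(); print(t[0])
q=np.array([[123,118],[462,112],[443,557],[143,562]])/3.1+[240,0]
P=ray(c,q,.11,t); print(P.round(4),P.mean(0),np.linalg.norm(np.diff(P,axis=0),axis=1))
def f(v,z=.11,h=(.055,.075),q=q):
    a=v[2]; R=np.array([[np.cos(a),-np.sin(a)],[np.sin(a),np.cos(a)]])
    l=np.array([[-h[0],h[1]],[h[0],h[1]],[h[0],-h[1]],[-h[0],-h[1]]])@R.T+v[:2]
    return (proj(c,np.c_[l,np.full(4,z)],t)-q).ravel()
r=least_squares(f,[.54,.2,.23]); print(r.x,np.degrees(r.x[2]),r.fun.round(2))
q2=np.array([[252,240],[316,240],[314,422],[255,422]])/3.1+[240,0]
g=lambda v:f(v,v[3],(v[4],.0372),q2)
r2=least_squares(g,[.54,.2,.23,.03,.0132]); print(r2.x,np.degrees(r2.x[2]),r2.fun.round(2))
for z in (.018,.03,.042): print(z,ray(c,q2,z,t).mean(0))
E
```

```text
[0.54625065 0.15838408 0.31930364]
[[0.4817 0.2634 0.11  ]
 [0.5867 0.2893 0.11  ]
 [0.6214 0.1465 0.11  ]
 [0.517  0.1205 0.11  ]] [0.55172458 0.20491039 0.11      ] [0.10815991 0.14702026 0.10758715]
[0.55182753 0.2045428  0.24125901] 13.823123025856912 [-1.07 -1.24  0.9  -1.11  1.11  1.7  -0.93  1.48]
[0.55193866 0.20446419 0.2379304  0.01814042 0.01288884] 13.632407672705494 [ 0.2   0.12 -0.12 -0.12  0.13 -0.11 -0.21  0.11]
0.018 [0.55194891 0.20445712 0.018     ]
0.03 [0.55138656 0.20514801 0.03      ]
0.042 [0.55082422 0.2058389  0.042     ]
```

View pics/w6d.png

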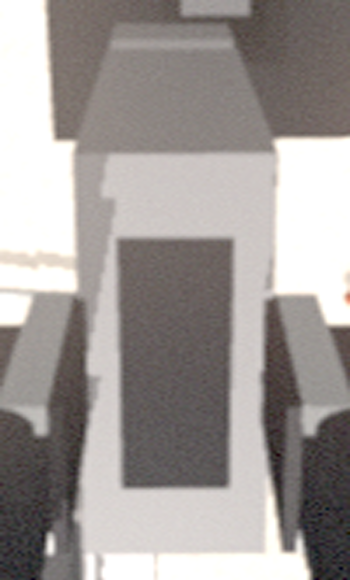

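Run:
```python
from h import *
c=eyes.camera("wrist"); t=(np.zeros(3),np.eye(3))
q=np.array([[77,152],[275,152],[265,552],[83,552]])/[3.5,2.7]+[270,130]
for zt in (-.031,-.033,-.036):
    P=ray(c,q,zt,t); print(P.round(4),P.mean(0).round(4),np.linalg.norm(np.diff(P,axis=0),axis=1).round(4))
for x,h in ((.036,0),(.036,.089),(.030,.089),(.03,.101),(.036,.101),(.036,.128),(.031,.14)):
    p=proj(c,[[x,-.012,-.033+h],[x,.012,-.033+h]],t); print(x,h,p.round(1).tolist(),((p-[270,130])*[3.5,2.7]).round(0).tolist())
```

```text
[[ 0.0344 -0.0109 -0.031 ]
 [ 0.0344  0.0122 -0.031 ]
 [-0.0377  0.0126 -0.031 ]
 [-0.0378 -0.0117 -0.031 ]] [-0.0017  0.0006 -0.031 ] [0.023  0.0722 0.0243]
[[ 0.035  -0.0107 -0.033 ]
 [ 0.035   0.012  -0.033 ]
 [-0.0361  0.0124 -0.033 ]
 [-0.0361 -0.0115 -0.033 ]] [-0.0005  0.0006 -0.033 ] [0.0227 0.0711 0.024 ]
[[ 0.0359 -0.0104 -0.036 ]
 [ 0.0359  0.0118 -0.036 ]
 [-0.0337  0.0122 -0.036 ]
 [-0.0337 -0.0113 -0.036 ]] [ 0.0011  0.0006 -0.036 ] [0.0222 0.0696 0.0234]
0.036 0 [[288.7, 183.9], [348.6, 184.0]] [[65.0, 146.0], [275.0, 146.0]]
0.036 0.089 [[300.3, 145.8], [337.7, 145.8]] [[106.0, 43.0], [237.0, 43.0]]
0.03 0.089 [[300.5, 155.0], [337.6, 155.0]] [[107.0, 67.0], [237.0, 67.0]]
0.03 0.101 [[301.4, 151.5], [336.7, 151.5]] [[110.0, 58.0], [234.0, 58.0]]
0.036 0.101 [[301.3, 142.7], [336.9, 142.7]] [[109.0, 34.0], [234.0, 34.0]]
0.036 0.128 [[303.1, 136.8], [335.2, 136.8]] [[116.0, 18.0], [228.0, 18.0]]
0.031 0.14 [[303.9, 140.9], [334.5, 140.9]] [[118.0, 29.0], [226.0, 29.0]]
```

Three checks agree. The dock centre is about (0.5518, 0.2045) with yaw 13.7°, from both the rim and the pad, and the top view agrees within 3 mm. The cartridge is held upright, offset (-0.8, +0.5) mm from the tool.

Run:
```python
from h import *
go([.5511,.2052,.24],13.6)
```

```text
pos [0.5463 0.1584 0.3193] yaw 12.96 tiltz [-3.e-04 -2.e-04 -1.e+00] dist 0.0922
travel [0.0445 0.0152 0.0793]
dr [-0.0003  0.0001 -0.0112]
```

```bash
python3 -m crank '{"dr":[[0,0,-0.005],[0,0,-0.011],[0,0,-0.011],[0,0,-0.011],[0,0,-0.011],[0,0,-0.011]],"travel":[[0.015,0.005,0.01],[0.035,0.012,0.03],[0.0445,0.0152,0.05],[0.0445,0.0152,0.07],[0.0445,0.0152,0.079],[0.0445,0.0152,0.079]],"hand":[0.01,0.01,0.01,0.01,0.01,0.01]}'
python3 -m crank '{"dr":[[0,0,0],[0,0,0]],"travel":[[0,0,0],[0,0,0]],"hand":[0.01,0.01]}'
python3 - <<'E'
from h import *
go([.5511,.2052,.24],13.6)
for n in ("wrist","top","scene"):
    c,t=shot(n,"a_"+n)
im=cv2.imread("pics/a_wrist.png")
c=im[20:200,230:430].astype(float); c=255*np.clip((c-15)/110,0,1)**0.6
a=cv2.resize(c.astype(np.uint8),None,fx=3,fy=3,interpolation=cv2.INTER_CUBIC)
cv2.imwrite("pics/a_w.png",a)
print(bot.get_obs()["ft_force"])
E
```

```text
clock: 8.05
eef_pos: [0.5505, 0.2059, 0.2395]
tool_rot: [0.618, 0.786, -0.001, -0.001]
ft_force: [-1.0, 0.7, -2.5]
grip_width: 0.0211
clock: 8.3
eef_pos: [0.5516, 0.2058, 0.2416]
tool_rot: [0.618, 0.786, 0.001, 0.001]
ft_force: [-0.2, -0.4, -3.8]
grip_width: 0.0218
pos [0.5516 0.2058 0.2416] yaw 13.62 tiltz [ 1.9e-03  8.0e-04 -1.0e+00] dist 0.0017
travel [-0.0005 -0.0006  0.0016]
dr [ 0.002  -0.0003  0.0004]
[ 0.73584234  0.07915966 -2.50364391]
```

View pics/a_w.png

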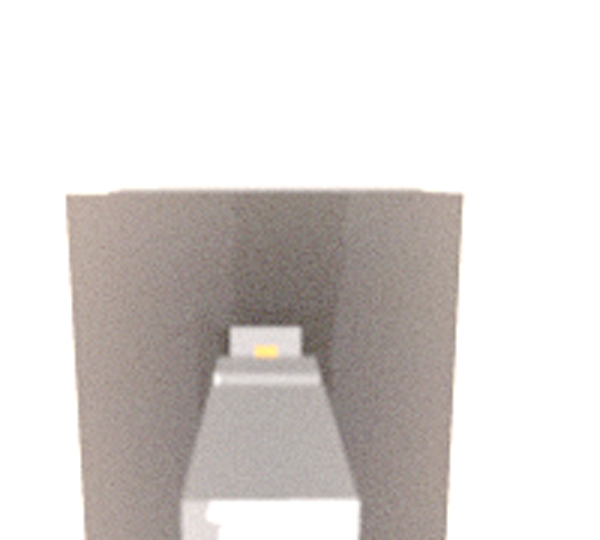

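View pics/a_scene.png

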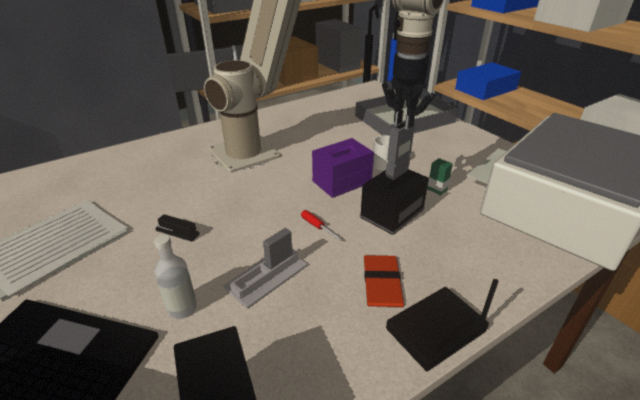

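```bash
python3 -m crank '{"dr":[[0.001,0,0],[0.001,0,0],[0.001,0,0],[0.001,0,0],[0.001,0,0]],"travel":[[-0.0005,-0.0006,0.006],[-0.0005,-0.0006,0.012],[-0.0005,-0.0006,0.018],[-0.0005,-0.0006,0.021],[-0.0005,-0.0006,0.021]],"hand":[0.01,0.01,0.01,0.01,0.01]}'
python3 - <<'E'
from h import *
go([.5511,.2052,.22],13.6)
c,t=shot("wrist","b_w")
im=cv2.imread("pics/b_w.png")
c=im[20:200,230:430].astype(float); c=255*np.clip((c-15)/110,0,1)**0.6
cv2.imwrite("pics/b_wz.png",cv2.resize(c.astype(np.uint8),None,fx=3,fy=3,interpolation=cv2.INTER_CUBIC))
print(bot.get_obs()["ft_force"])
E
```

```text
clock: 9.07
eef_pos: [0.5503, 0.205, 0.2191]
tool_rot: [0.618, 0.786, -0.001, -0.001]
ft_force: [0.4, 0.9, -2.1]
grip_width: 0.0218
pos [0.5503 0.205  0.2191] yaw 13.64 tiltz [-1.8e-03 -5.0e-04 -1.0e+00] dist 0.0012
travel [ 0.      0.0008 -0.0009]
dr [-0.0018  0.0001  0.0007]
[-0.28652723 -0.3008052  -3.03330573]
```

View pics/b_wz.png

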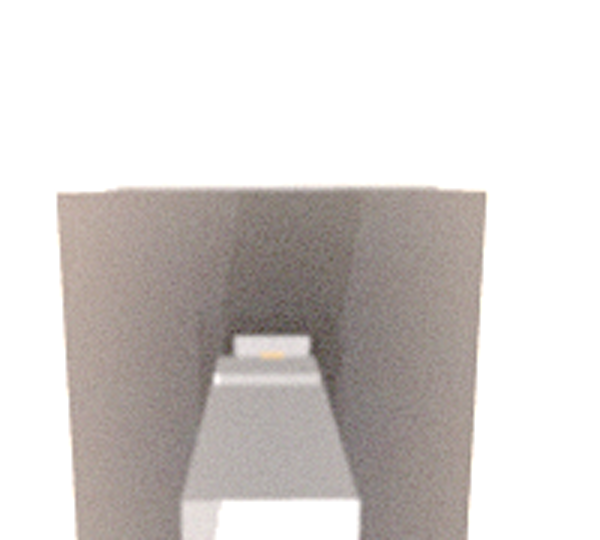

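```bash
python3 -m crank '{"dr":[[0,0,0],[0,0,0],[0,0,0],[0,0,0],[0,0,0]],"travel":[[0,0.0003,0.003],[0,0.0003,0.006],[0,0.0003,0.009],[0,0.0003,0.009],[0,0.0003,0.009]],"hand":[0.01,0.01,0.01,0.01,0.01]}'
python3 - <<'E'
from h import *
go([.5511,.2052,.21],13.6);o=bot.get_obs();print(o["ft_force"],o["ft_torque"])
E
```

```text
clock: 9.75
eef_pos: [0.5508, 0.2051, 0.2106]
tool_rot: [0.618, 0.786, -0.0, -0.0]
ft_force: [0.2, 0.9, -2.7]
grip_width: 0.0219
pos [0.5508 0.2051 0.2106] yaw 13.64 tiltz [-9.e-04 -2.e-04 -1.e+00] dist 0.0006
travel [0.     0.0003 0.0006]
dr [-0.0009 -0.      0.0006]
[ 0.168006    0.91473239 -2.74072467] [0.02305779 0.03215553 0.02604774]
```

```bash
python3 -m crank '{"dr":[[0,0,0],[0,0,0],[0,0,0],[0,0,0]],"travel":[[0,0,0.002],[0,0,0.004],[0,0,0.006],[0,0,0.006]],"hand":[0.01,0.01,0.01,0.01]}'
python3 -m crank '{"dr":[[0,0,0],[0,0,0],[0,0,0],[0,0,0]],"travel":[[0,0,0.002],[0,0,0.004],[0,0,0.006],[0,0,0.006]],"hand":[0.01,0.01,0.01,0.01]}'
python3 - <<'E'
from h import *
go([.5511,.2052,.20],13.6);o=bot.get_obs();print(o["ft_force"],o["ft_torque"])
E
```

```text
clock: 10.25
eef_pos: [0.5506, 0.2051, 0.2042]
tool_rot: [0.618, 0.786, -0.001, -0.0]
ft_force: [-0.5, -0.2, -2.7]
grip_width: 0.0214
clock: 10.75
eef_pos: [0.5506, 0.205, 0.1983]
tool_rot: [0.618, 0.786, -0.001, -0.0]
ft_force: [0.1, -0.3, -2.4]
grip_width: 0.0218
pos [0.5506 0.205  0.1983] yaw 13.64 tiltz [-1.4e-03 -4.0e-04 -1.0e+00] dist 0.0018
travel [ 0.      0.0005 -0.0017]
dr [-0.0015  0.0001  0.0007]
[ 0.13249185 -0.3102943  -2.42410122] [ 0.00929538 -0.00114519 -0.00022456]
```

The cartridge is 19 mm into the well with no contact. I'll keep feeling my way down.

```bash
for i in 1; do :; done; python3 -m crank '{"dr":[[0,0,0],[0,0,0],[0,0,0],[0,0,0]],"travel":[[0,0,0.002],[0,0,0.004],[0,0,0.006],[0,0,0.006]],"hand":[0.01,0.01,0.01,0.01]}'
python3 -m crank '{"dr":[[0,0,0],[0,0,0],[0,0,0],[0,0,0]],"travel":[[0,0,0.002],[0,0,0.004],[0,0,0.006],[0,0,0.006]],"hand":[0.01,0.01,0.01,0.01]}'
python3 - <<'E'
from h import *
go([.5511,.2052,.18],13.6);o=bot.get_obs();print(o["ft_force"],o["ft_torque"])
E
```

```text
clock: 11.25
eef_pos: [0.5506, 0.205, 0.1922]
tool_rot: [0.618, 0.786, -0.001, -0.0]
ft_force: [-0.2, -0.1, -2.2]
grip_width: 0.0218
clock: 11.75
eef_pos: [0.5506, 0.2051, 0.1862]
tool_rot: [0.618, 0.786, -0.001, -0.0]
ft_force: [-0.8, 0.2, -2.8]
grip_width: 0.022
pos [0.5506 0.2051 0.1862] yaw 13.64 tiltz [-1.5e-03 -4.0e-04 -1.0e+00] dist 0.0062
travel [0.     0.0005 0.0062]
dr [-0.0015  0.      0.0007]
[-0.76723585  0.2125328  -2.8360775 ] [0.04702729 0.04121539 0.03425322]
```

```bash
python3 -m crank '{"dr":[[0,0,0],[0,0,0],[0,0,0],[0,0,0]],"travel":[[0,0,0.002],[0,0,0.004],[0,0,0.006],[0,0,0.006]],"hand":[0.01,0.01,0.01,0.01]}'
python3 -m crank '{"dr":[[0,0,0],[0,0,0],[0,0,0],[0,0,0]],"travel":[[0,0,0.001],[0,0,0.003],[0,0,0.004],[0,0,0.004]],"hand":[0.01,0.01,0.01,0.01]}'
python3 - <<'E'
from h import *
go([.5511,.2052,.17],13.6);o=bot.get_obs();print(o["ft_force"],o["ft_torque"])
E
```

```text
clock: 12.25
eef_pos: [0.5506, 0.2051, 0.1802]
tool_rot: [0.618, 0.786, -0.001, -0.0]
ft_force: [0.4, 0.0, -3.3]
grip_width: 0.0216
clock: 12.75
eef_pos: [0.5507, 0.2051, 0.1764]
tool_rot: [0.618, 0.786, -0.001, -0.0]
ft_force: [-0.2, 0.5, -2.3]
grip_width: 0.0215
pos [0.5507 0.2051 0.1764] yaw 13.64 tiltz [-1.3e-03 -4.0e-04 -1.0e+00] dist 0.0064
travel [0.     0.0005 0.0063]
dr [-0.0013  0.      0.0006]
[-0.20388187  0.51905476 -2.32240731] [-0.02927182  0.01699235 -0.01964126]
```

```bash
python3 -m crank '{"dr":[[0,0,0],[0,0,0],[0,0,0],[0,0,0]],"travel":[[0,0,0.001],[0,0,0.003],[0,0,0.004],[0,0,0.004]],"hand":[0.01,0.01,0.01,0.01]}'
python3 -m crank '{"dr":[[0,0,0],[0,0,0],[0,0,0],[0,0,0]],"travel":[[0,0,0.001],[0,0,0.003],[0,0,0.004],[0,0,0.004]],"hand":[0.01,0.01,0.01,0.01]}'
python3 - <<'E'
from h import *
go([.5511,.2052,.17],13.6);o=bot.get_obs();print(o["ft_force"],o["ft_torque"])
E
```

```text
clock: 13.25
eef_pos: [0.5507, 0.2051, 0.1724]
tool_rot: [0.618, 0.786, -0.001, -0.0]
ft_force: [-0.3, -0.8, -3.0]
grip_width: 0.0216
clock: 13.75
eef_pos: [0.5507, 0.2051, 0.1683]
tool_rot: [0.618, 0.786, -0.001, -0.0]
ft_force: [-0.8, -0.3, -3.8]
grip_width: 0.0218
pos [0.5507 0.2051 0.1683] yaw 13.63 tiltz [-1.3e-03 -3.0e-04 -1.0e+00] dist 0.0017
travel [ 0.      0.0004 -0.0017]
dr [-0.0013  0.      0.0006]
[-0.79367446 -0.32918807 -3.75078319] [ 0.03763112  0.04733223 -0.07121144]
```

```bash
python3 -m crank '{"dr":[[0,0,0],[0,0,0],[0,0,0],[0,0,0]],"travel":[[0,0,0.001],[0,0,0.002],[0,0,0.003],[0,0,0.003]],"hand":[0.01,0.01,0.01,0.01]}'
python3 -m crank '{"dr":[[0,0,0],[0,0,0],[0,0,0],[0,0,0]],"travel":[[0,0,0.001],[0,0,0.002],[0,0,0.003],[0,0,0.003]],"hand":[0.01,0.01,0.01,0.01]}'
python3 - <<'E'
from h import *
go([.5511,.2052,.16],13.6);o=bot.get_obs();print(o["ft_force"],o["ft_torque"])
E
```

```text
clock: 14.25
eef_pos: [0.5508, 0.205, 0.1655]
tool_rot: [0.618, 0.786, -0.0, -0.0]
ft_force: [0.1, -1.1, -2.3]
grip_width: 0.022
clock: 14.75
eef_pos: [0.5514, 0.2053, 0.1636]
tool_rot: [0.618, 0.786, 0.001, 0.0]
ft_force: [-0.3, -0.8, 5.8]
grip_width: 0.0219
pos [0.5514 0.2053 0.1636] yaw 13.64 tiltz [ 1.e-03  5.e-04 -1.e+00] dist 0.0036
travel [-0.     -0.0003  0.0036]
dr [ 0.0011 -0.0003  0.0006]
[-0.33833338 -0.84010269  5.82592616] [-0.17128     0.14506157 -0.00178372]
```

The ball's first contact is at TCP z ≈ 0.1645, with a net force of about 8.6 N. That puts the pad near z ≈ 0.018, so home should be around TCP 0.125. I'll press on in steady small steps.

```bash
python3 -m crank '{"dr":[[0,0,0],[0,0,0],[0,0,0],[0,0,0]],"travel":[[0,0,0.001],[0,0,0.002],[0,0,0.003],[0,0,0.003]],"hand":[0.01,0.01,0.01,0.01]}'
python3 -m crank '{"dr":[[0,0,0],[0,0,0],[0,0,0]],"travel":[[0,0,0.001],[0,0,0.002],[0,0,0.002]],"hand":[0.01,0.01,0.01]}'
python3 - <<'E'
from h import *
go([.5511,.2052,.16],13.6);o=bot.get_obs();print(o["ft_force"],o["ft_torque"])
E
```

```text
clock: 15.25
eef_pos: [0.5514, 0.2055, 0.1603]
tool_rot: [0.618, 0.786, 0.001, 0.0]
ft_force: [-1.1, 0.2, 3.1]
grip_width: 0.0217
clock: 15.62
eef_pos: [0.5511, 0.2054, 0.1576]
tool_rot: [0.618, 0.786, 0.0, -0.0]
ft_force: [0.3, -0.1, 2.7]
grip_width: 0.0219
pos [0.5511 0.2054 0.1576] yaw 13.64 tiltz [-3.e-04  4.e-04 -1.e+00] dist 0.0024
travel [-0.0002 -0.     -0.0024]
dr [-0.0002 -0.0004  0.0007]
[ 0.32614477 -0.10284563  2.69157253] [ 0.12856215 -0.16749238  0.05372282]
```

```bash
python3 -m crank '{"dr":[[0,0,0],[0,0,0],[0,0,0]],"travel":[[0,0,0.001],[0,0,0.002],[0,0,0.003]],"hand":[0.01,0.01,0.01]}'
python3 -m crank '{"dr":[[0,0,0],[0,0,0],[0,0,0]],"travel":[[0,0,0.001],[0,0,0.002],[0,0,0.003]],"hand":[0.01,0.01,0.01]}'
python3 -m crank '{"dr":[[0,0,0],[0,0,0],[0,0,0]],"travel":[[0,0,0.001],[0,0,0.002],[0,0,0.003]],"hand":[0.01,0.01,0.01]}'
python3 - <<'E'
from h import *
go([.5511,.2052,.15],13.6);o=bot.get_obs();print(o["ft_force"],o["ft_torque"])
E
```

```text
clock: 16.0
eef_pos: [0.5509, 0.2051, 0.1545]
tool_rot: [0.618, 0.786, -0.0, -0.0]
ft_force: [0.5, 0.1, 5.2]
grip_width: 0.0218
clock: 16.38
eef_pos: [0.5507, 0.2051, 0.1514]
tool_rot: [0.618, 0.786, -0.0, -0.0]
ft_force: [0.2, 0.5, 4.6]
grip_width: 0.0217
clock: 16.75
eef_pos: [0.5506, 0.205, 0.1484]
tool_rot: [0.618, 0.786, -0.001, -0.0]
ft_force: [0.9, 0.5, 4.0]
grip_width: 0.0218
pos [0.5506 0.205  0.1484] yaw 13.63 tiltz [-1.2e-03 -4.0e-04 -1.0e+00] dist 0.0017
travel [ 0.0001  0.0005 -0.0016]
dr [-0.0013  0.0001  0.0006]
[0.94450468 0.48082221 4.02827243] [-0.00956514 -0.10226119  0.00541095]
```

```bash
python3 -m crank '{"dr":[[0,0,0],[0,0,0],[0,0,0]],"travel":[[0,0,0.001],[0,0,0.002],[0,0,0.003]],"hand":[0.01,0.01,0.01]}'
python3 -m crank '{"dr":[[0,0,0],[0,0,0],[0,0,0]],"travel":[[0,0,0.001],[0,0,0.002],[0,0,0.003]],"hand":[0.01,0.01,0.01]}'
python3 -m crank '{"dr":[[0,0,0],[0,0,0],[0,0,0]],"travel":[[0,0,0.001],[0,0,0.002],[0,0,0.003]],"hand":[0.01,0.01,0.01]}'
python3 - <<'E'
from h import *
go([.5511,.2052,.14],13.6);o=bot.get_obs();print(o["ft_force"],o["ft_torque"])
E
```

```text
clock: 17.12
eef_pos: [0.5506, 0.205, 0.1454]
tool_rot: [0.618, 0.786, -0.001, -0.0]
ft_force: [-1.0, -0.8, 3.9]
grip_width: 0.0214
clock: 17.5
eef_pos: [0.5507, 0.205, 0.1424]
tool_rot: [0.618, 0.786, -0.0, -0.0]
ft_force: [0.4, -0.4, 4.0]
grip_width: 0.0217
clock: 17.88
eef_pos: [0.5507, 0.205, 0.1394]
tool_rot: [0.618, 0.786, -0.0, -0.0]
ft_force: [-0.3, -1.3, 4.7]
grip_width: 0.0217
pos [0.5507 0.205  0.1394] yaw 13.64 tiltz [-1.1e-03 -4.0e-04 -1.0e+00] dist 0.0007
travel [ 0.0001  0.0004 -0.0006]
dr [-0.0011  0.0001  0.0006]
[-0.2653664  -1.25107603  4.69806653] [-0.2362675   0.00540813 -0.00406279]
```

```bash
python3 -m crank '{"dr":[[0,0,0],[0,0,0]],"travel":[[0,0,0.001],[0,0,0.002]],"hand":[0.01,0.01]}'
python3 -m crank '{"dr":[[0,0,0],[0,0,0]],"travel":[[0,0,0.001],[0,0,0.002]],"hand":[0.01,0.01]}'
python3 -m crank '{"dr":[[0,0,0],[0,0,0]],"travel":[[0,0,0.001],[0,0,0.002]],"hand":[0.01,0.01]}'
python3 -m crank '{"dr":[[0,0,0],[0,0,0]],"travel":[[0,0,0.001],[0,0,0.001]],"hand":[0.01,0.01]}'
python3 - <<'E'
from h import *
go([.5511,.2052,.13],13.6);o=bot.get_obs();print(o["ft_force"],o["ft_torque"])
E
```

```text
clock: 18.12
eef_pos: [0.5507, 0.205, 0.1374]
tool_rot: [0.618, 0.786, -0.0, -0.0]
ft_force: [0.5, -1.1, 4.0]
grip_width: 0.0216
clock: 18.38
eef_pos: [0.5507, 0.205, 0.1354]
tool_rot: [0.618, 0.786, -0.0, -0.0]
ft_force: [-0.4, -0.7, 4.3]
grip_width: 0.0216
clock: 18.62
eef_pos: [0.5507, 0.2051, 0.1334]
tool_rot: [0.618, 0.786, -0.0, -0.0]
ft_force: [-0.2, -1.1, 2.7]
grip_width: 0.0217
clock: 18.88
eef_pos: [0.5503, 0.2052, 0.1317]
tool_rot: [0.618, 0.786, -0.001, -0.001]
ft_force: [0.7, 1.5, -1.6]
grip_width: 0.0219
pos [0.5503 0.2052 0.1317] yaw 13.65 tiltz [-2.3e-03 -2.0e-04 -1.0e+00] dist 0.0018
travel [-0.0002  0.0008  0.0017]
dr [-0.0022 -0.0004  0.0008]
[ 0.67255234  1.47796516 -1.56068443] [ 0.05244707 -0.2677962   0.01748995]
```

The force is dropping, so the groove has reached the ball. From here I'll use 1 mm steps and watch for the pad.

```bash
python3 -m crank '{"dr":[[0,0,0],[0,0,0]],"travel":[[0,0,0.001],[0,0,0.001]],"hand":[0.01,0.01]}'
python3 -m crank '{"dr":[[0,0,0],[0,0,0]],"travel":[[0,0,0.001],[0,0,0.001]],"hand":[0.01,0.01]}'
```

```text
clock: 19.12
eef_pos: [0.5504, 0.2052, 0.1309]
tool_rot: [0.618, 0.786, -0.001, -0.001]
ft_force: [0.1, -0.0, -0.9]
grip_width: 0.0213
clock: 19.38
eef_pos: [0.5503, 0.2051, 0.1299]
tool_rot: [0.618, 0.786, -0.001, -0.001]
ft_force: [-0.2, 1.1, -3.1]
grip_width: 0.0219
```

```bash
python3 -m crank '{"dr":[[0,0,0],[0,0,0]],"travel":[[0,0,0.001],[0,0,0.001]],"hand":[0.01,0.01]}'
```

```text
clock: 19.62
eef_pos: [0.5503, 0.2049, 0.1289]
tool_rot: [0.618, 0.786, -0.001, -0.001]
ft_force: [0.2, 0.7, -2.6]
grip_width: 0.0216
```

```bash
python3 -m crank '{"dr":[[0,0,0],[0,0,0]],"travel":[[0,0,0.001],[0,0,0.001]],"hand":[0.01,0.01]}'
```

```text
clock: 19.88
eef_pos: [0.5505, 0.205, 0.1283]
tool_rot: [0.618, 0.786, -0.001, -0.0]
ft_force: [-0.3, 1.0, -3.0]
grip_width: 0.0216
```

```bash
python3 -m crank '{"dr":[[0,0,0],[0,0,0]],"travel":[[0,0,0.0005],[0,0,0.0005]],"hand":[0.01,0.01]}'
python3 - <<'E'
from h import *
o=bot.get_obs();print(o["eef_pos"],o["ft_force"],o["ft_torque"])
E
```

```text
clock: 20.12
eef_pos: [0.5507, 0.2051, 0.128]
tool_rot: [0.618, 0.786, -0.0, -0.0]
ft_force: [-1.0, -0.6, -4.1]
grip_width: 0.0213
[0.5506862  0.20507576 0.12800466] [-0.96011064 -0.59846761 -4.07906705] [ 0.01624379 -0.01647462 -0.0083888 ]
```

```bash
python3 -m crank '{"dr":[[0,0,0],[0,0,0]],"travel":[[0,0,0.001],[0,0,0.001]],"hand":[0.01,0.01]}'
```

```text
clock: 20.38
eef_pos: [0.5506, 0.2051, 0.1269]
tool_rot: [0.618, 0.786, -0.0, -0.0]
ft_force: [-0.0, -0.2, -2.7]
grip_width: 0.0219
```

```bash
python3 -m crank '{"dr":[[0,0,0],[0,0,0]],"travel":[[0,0,0.001],[0,0,0.001]],"hand":[0.01,0.01]}'
```

```text
clock: 20.62
eef_pos: [0.551, 0.2052, 0.1266]
tool_rot: [0.618, 0.786, 0.0, -0.0]
ft_force: [-1.6, -0.4, 0.5]
grip_width: 0.0219
```

```bash
python3 -m crank '{"dr":[[0,0,0],[0,0,0]],"travel":[[0,0,0.0005],[0,0,0.0005]],"hand":[0.01,0.01]}'
```

```text
clock: 20.88
eef_pos: [0.5512, 0.2053, 0.1265]
tool_rot: [0.618, 0.786, 0.0, 0.0]
ft_force: [-0.7, -0.9, 5.3]
grip_width: 0.0219
```

The pad is met at TCP 0.1265, with about 8 N net. I'll ease off to unload it, then open the jaws.

```bash
python3 -m crank '{"dr":[[0,0,0],[0,0,0]],"travel":[[0,0,-0.0007],[0,0,-0.0007]],"hand":[0.01,0.01]}'
python3 -m crank '{"dr":[[0,0,0],[0,0,0],[0,0,0],[0,0,0],[0,0,0],[0,0,0]],"travel":[[0,0,0],[0,0,0],[0,0,0],[0,0,0],[0,0,0],[0,0,0]],"hand":[0.028,0.035,0.045,0.055,0.06,0.06]}'
python3 - <<'E'
from h import *
o=bot.get_obs();print(o["eef_pos"],o["ft_force"],o["grip_width"])
shot("wrist","r1")
E
```

```text
clock: 21.12
eef_pos: [0.551, 0.2052, 0.1266]
tool_rot: [0.618, 0.786, -0.0, -0.0]
ft_force: [-0.4, 0.6, 4.8]
grip_width: 0.0217
clock: 21.88
eef_pos: [0.5507, 0.2051, 0.1262]
tool_rot: [0.618, 0.786, -0.0, -0.0]
ft_force: [-0.1, 1.3, 0.3]
grip_width: 0.0598
[0.55074842 0.20507852 0.12621214] [-0.06897544  1.31362645  0.30191425] 0.05981977232767973
```

View pics/r1.png

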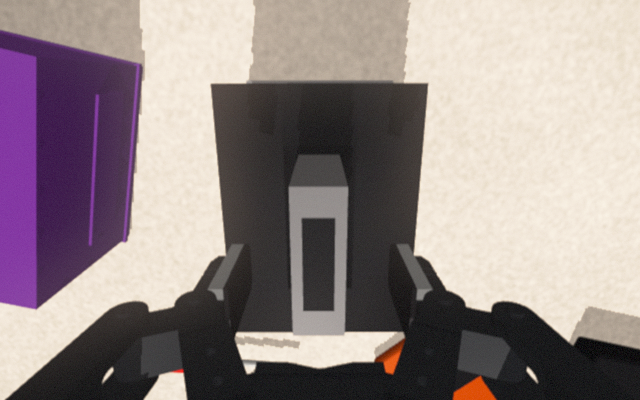

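Released, and the cartridge stands in the well at (318,250). Retreating straight up.

```bash
python3 -m crank '{"dr":[[0,0,0],[0,0,0],[0,0,0],[0,0,0],[0,0,0],[0,0,0]],"travel":[[0,0,-0.01],[0,0,-0.03],[0,0,-0.06],[0,0,-0.09],[0,0,-0.12],[0,0,-0.12]],"hand":[0.08,0.08,0.08,0.08,0.08,0.08]}'
python3 -m crank '{"dr":[[0,0,0],[0,0,0]],"travel":[[0,0,0],[0,0,0]],"hand":[0.08,0.08]}'
python3 - <<'E'
from h import *
c,t=shot("wrist","r2"); print(t[0],bot.get_obs()["ft_force"]); shot("scene","r2s"); shot("top","r2t")
im=cv2.imread("pics/r2.png")[60:300,220:420].astype(float); im=255*np.clip((im-10)/170,0,1)**0.6
cv2.imwrite("pics/r2z.png",cv2.resize(im.astype(np.uint8),None,fx=2.5,fy=2.5,interpolation=cv2.INTER_CUBIC))
s=cv2.imread("pics/r2s.png")[120:240,340:450]; cv2.imwrite("pics/r2sz.png",cv2.resize(cv2.convertScaleAbs(s,alpha=1.8),None,fx=5,fy=5,interpolation=cv2.INTER_CUBIC))
E
```

```text
clock: 22.68
eef_pos: [0.5526, 0.2058, 0.2501]
tool_rot: [0.618, 0.786, 0.003, 0.002]
ft_force: [0.7, 0.3, 0.0]
grip_width: 0.0799
clock: 22.92
eef_pos: [0.5501, 0.2049, 0.2449]
tool_rot: [0.618, 0.786, -0.001, -0.001]
ft_force: [-0.7, -0.3, 0.2]
grip_width: 0.0799
[0.55011076 0.20485378 0.24490376] [ 1.25671178  0.17396692 -0.59434059]
```

View pics/r2z.png

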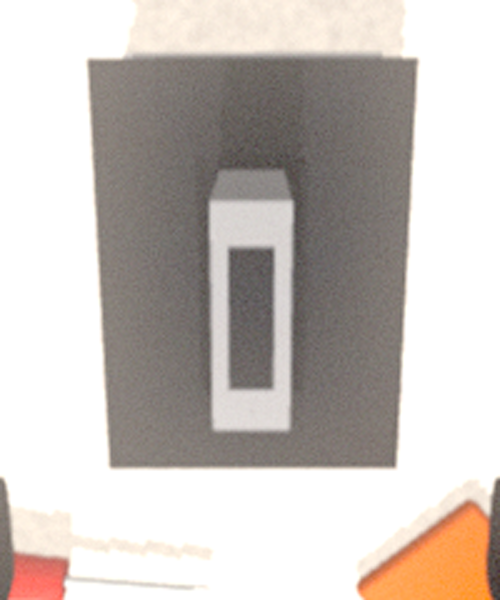

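View pics/r2sz.png

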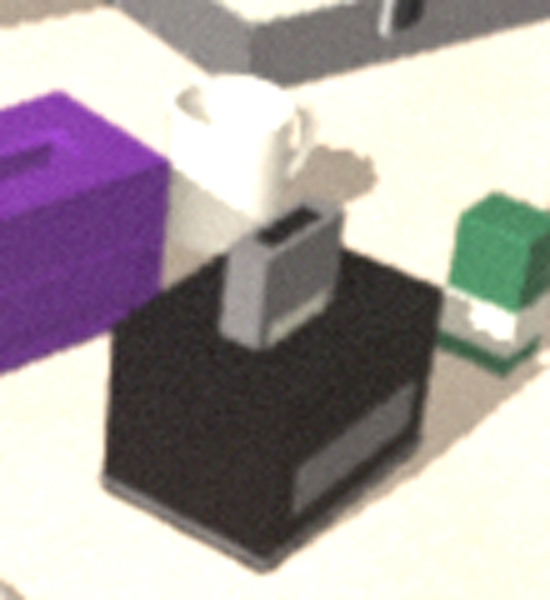

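View pics/r2s.png

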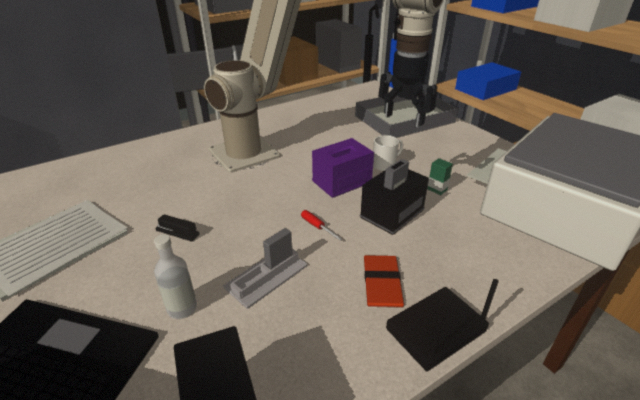

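Run:
```python
from h import *
c=eyes.camera("wrist"); t=tool()
q=np.array([[209,200],[294,200],[291,430],[212,430]])/2.5+[220,60]
for z in (.155,.1595,.165):
    P=ray(c,q,z,t); d=P[0]+P[1]-P[2]-P[3]; print(z,P.mean(0).round(4),np.linalg.norm(np.diff(P,axis=0),axis=1).round(4),np.degrees(np.arctan2(d[1],d[0]))-90)
s=eyes.camera("scene")
q=np.array([[228,243],[308,203],[343,215],[262,258]])/5+[340,120]
P=ray(s,q,.1595); print(P.mean(0).round(4),np.linalg.norm(np.diff(P,axis=0),axis=1).round(4))
a=cv2.imread("pics/scene0.png").astype(int); b=cv2.imread("pics/r2s.png").astype(int)
m=(abs(a-b).max(2)>40).astype(np.uint8); m=cv2.morphologyEx(m,cv2.MORPH_OPEN,np.ones((3,3)));n,l,st,ce=cv2.connectedComponentsWithStats(m); print(st[1:][st[1:,4]>20].tolist())
```

```text
0.155 [0.5519 0.2028 0.155 ] [0.025  0.0735 0.0252] 13.702205333131573
0.1595 [0.5516 0.2041 0.1595] [0.0246 0.0723 0.0248] 13.702205333131516
0.165 [0.5512 0.2057 0.165 ] [0.0241 0.0707 0.0242] 13.702205333131502
[0.5545 0.2015 0.1595] [0.062  0.0205 0.0641]
[[8, 0, 64, 71, 1064], [39, 0, 9, 11, 55], [224, 0, 8, 11, 57], [241, 0, 56, 79, 2464], [396, 0, 41, 36, 1068], [287, 3, 13, 7, 58], [51, 5, 13, 8, 68], [66, 4, 5, 9, 31], [218, 20, 26, 28, 549], [53, 44, 12, 7, 55], [398, 51, 23, 7, 99], [378, 53, 23, 44, 376], [233, 71, 8, 5, 32], [205, 72, 37, 42, 775], [412, 85, 30, 33, 478], [57, 88, 8, 4, 26], [258, 89, 23, 26, 343], [417, 89, 7, 8, 45], [387, 103, 6, 14, 61], [310, 107, 45, 18, 394], [80, 111, 7, 11, 42], [393, 110, 7, 4, 21], [70, 113, 8, 11, 57], [379, 113, 6, 5, 27], [282, 120, 17, 9, 65], [87, 122, 5, 7, 27], [208, 122, 163, 79, 2037], [451, 138, 62, 30, 607], [70, 154, 12, 8, 75], [398, 162, 11, 6, 52], [384, 169, 10, 20, 154], [428, 179, 6, 5, 24], [394, 182, 6, 5, 22], [229, 228, 36, 44, 1078], [245, 262, 25, 23, 155]]
```

The top face measures 24.6 x 72.3 mm at z = 0.1595, centred within 1 mm of the dock at yaw 13.7°. The image differences are only the arm, its shadow and the cartridge. Handing in.

```bash
python3 -c "
from workcell import bot,job
o=bot.get_obs();print(o['clock'],o['ft_force'],o['grip_width']);print(job.job_done())"
```

```text
23.175 [ 0.24464294 -0.52239977  0.36120348] 0.07989206543228697
the job is handed in; nothing more can be done
None
```

I took the grooved cartridge from the stand, slid it upright into the black dock's well and pressed it past the ball onto the pad. I then released it, backed off straight up and handed the job in at about 23 s.

**By feel:**
- The ball was first met with the tool at z ≈ 0.1645 m. Passing it took about 7 to 9 N.
- The force fell away over the last 6–7 mm, and the pad was met at z ≈ 0.1265 m. The load there was about 8 N net, and I eased off slightly before opening.

**Last checks:**
- **Position:** the cartridge's top is at about 0.16 m, so its centre is about 20 mm below the rim, near the low end of the range you gave. It is within about 1 mm of the well's centre in the wrist view and parallel to the dock.
- **Robot:** it is clear of everything and reads about zero force.
- **Bystanders:** the before and after pictures show no other object moved.

**Not confirmed directly:** the ball's travel can't be read. That it clicked home is inferred from the force drop and the pad contact.

**Disagreement:** a rougher reading of the top-face corners in the scene view was 3–4 mm off and too short (about 63 mm against 72 mm). I put that down to imprecise pixel picking and relied on the wrist view.

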